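Dust out the mug, then open the safety-capped bottle

TASK

Make things ready for measuring plant feed into the enamel mug: take the round brush out of its pine stand, dip its head well into the mug to dust it out, and hang the brush back in the stand and let go of it. Then press down the push-and-turn safety cap of the squat green bottle, twist it counterclockwise while pressing until it is free, lift it off, and finish while still holding it in the gripper, level and right side up, about 6 cm straight above the bottle's neck. Leave the mug standing where it is and do not disturb the other things on the board.

Things in the scene. Friction and masses are not known exactly. Their poses are not given: they have to be found in the camera images.
- bottle: Squat bottle of green glass, 72 mm across, fixed fast in a square pine block 90 x 90 x 25 mm. Origin at the underside of the block on the bottle's axis, z up. The glass shoulder ends 102 mm up, below the cap; the neck (27 mm across) rises to 138 mm. Two bayonet lugs (to 19 mm from the axis) lie at +x and -x of this frame.
- bottle_mouth (a point): Centre of the top of the bottle's neck, 138 mm above the board.
- seal (a joint): Spring-loaded seal in the bottle's neck, under the cap: 0 with the cap locked, grows in m as the cap is pressed down (about -0.002 with the cap off). The spring pushes the cap up with 4 N at 0, plus 1 N per mm. Cap bottoms at 0.007.
- cap: White plastic push-and-turn cap locked on the squat bottle: sixteen-sided drum 48 mm across flats, 34 mm high, 35 g, open below. Origin at the centre of its lower rim (115 mm above the board when locked), z up; flats face its x axis and every 22.5 degrees round. Locked with its x along the bottle's x. A firm two-finger grip (about 60 N) on its sides holds well enough to press and twist it.
- cap_top (a point): Centre of the cap's top, 34 mm above its origin. Pressed down more than 4 mm (5 to 6 is good, 9 to 10 N) and kept down, the cap turns counterclockwise seen from above (never clockwise); after 45 to 120 degrees (70 is good) it lifts straight off. Unpressed it neither turns nor lifts.
- mug: White enamel mug, loose, 85 mm high, mouth 84 mm across outside with 4 mm walls, handle towards its +y. Origin at the centre of its underside.
- mug_rim (a point): Centre of the mug's mouth, at rim height, 85 mm above the board.
- stand: Pine brush stand, fixed, 90 x 90 mm, 95 mm high: a 10 mm top plate with a round hole of 29 mm in its middle, on two side boards. Origin at the centre of its underside.
- stand_hole (a point): Centre of the stand's hole at the upper face of the plate, 95 mm above the board.
- brush: Round brush, 60 g, hanging upright in the stand's hole by its collar (40 mm across, 5 mm thick). Origin on its axis at the collar's underside (level with the plate's upper face when hung), z up. Above: round wooden handle 16 mm across, to 64 mm above the origin, gripped from above. Below: ferrule 18 mm across and stiff dark head 22 mm across, down to 75 mm below the origin.
- brush_tip (a point): Lower end of the brush's head, 75 mm below the brush's origin.
- remote: Bystander: black remote control lying flat, 150 x 40 x 18 mm, long along its x. Origin under its centre.
- carton: Bystander: small cardboard carton, 90 x 50 x 22 mm. Origin under its centre.
- slim_bottle: Bystander: tall slim green bottle, 56 mm across, 180 mm high. Origin under its centre.
- tripod: Bystander: steel phone tripod with rubber feet, 170 mm high, feet on a 55 mm radius. Origin under its centre.
Not all that is in view belongs to the job. Of the things shaped like the cap, the white one is meant.

How it is judged (in metres and radians):
On the way, in this order (a step that is already met when the one before it is completed fails the run):
1. the held brush's head is dipped into the mug, its tip at least 20 mm below the rim (z of brush_tip in the frame of mug_rim below -0.02 m and horizontal distance between brush_tip and mug_rim below 0.038 m and contact force between brush and the fingers above 0.5 N), for 0.1 s.
2. the brush hangs in its stand again and is let go (horizontal distance between brush and stand_hole below 0.008 m and z of brush in the frame of stand_hole below 0.005 m and angle between brush's own z axis and vertical below 0.12 rad and contact force between brush and the fingers below 0.1 N), for 0.2 s.
3. the cap, held in the fingers, is pressed down at least 3 mm against its spring (value of joint seal above 0.003 m and contact force between cap and the fingers above 1 N), for 0.1 s.
4. the cap is turned by more than 35 degrees while still down on the neck (angle between the x axis of cap and the x axis of bottle, either way round above 0.6 rad and z of cap in the frame of bottle_mouth below -0.012 m and contact force between cap and the fingers above 1 N), for 0.05 s.
At the end, for the whole second after the job is handed in: Cap held still and level in the fingers, its lower rim 30 to 100 mm above the neck and within 30 mm of its axis, off the bottle; brush let go, hanging upright in the stand (collar within 5 mm of the plate, 8 mm of centre); mug upright within 30 mm of its start (all of step 2 and z of cap in the frame of bottle_mouth between 0.03 and 0.1 m and horizontal distance between cap and bottle_mouth below 0.03 m and angle between cap's own z axis and vertical below 0.25 rad and contact force between cap and the fingers above 1 N and contact force between cap and bottle below 0.1 N and linear speed of each of cap, mug below 0.02 m/s and angle between mug's own z axis and vertical below 0.1 rad and distance of mug from where it was at the start of the episode below 0.03 m); the arm keeps its last pose, push and grip.
It fails at once if the mug is pushed more than 30 mm or tipped (distance of mug from where it was at the start of the episode above 0.03 m or angle between mug's own z axis and vertical above 0.3 rad).
It fails at once if a bystander (remote, carton, slim_bottle, tripod) is moved more than 30 mm (distance of any of remote, carton, slim_bottle, tripod from where it was at the start of the episode above 0.03 m).
It also fails if it takes over 72 s, if anything falls off the work surface, if the arm or the gripper's body presses on something with over 40 N, if the wrist force passes 120 N, or if a joint passes its speed limit or range.

ROBOT

A 7-joint arm with a two-finger parallel gripper is mounted at the origin on the work surface. World frame = base frame: x ahead of the robot, y to its left, z up, the work surface at z = 0. Lengths are in mm, angles in rad, forces in N, time in s.
With the tool pointing down it reaches from about 400 to 875 mm from the base axis. Payload 4.4 kg.
Tool frame: the origin (TCP) lies on the centre line of the jaws, within the pads' length; the fingertips stand 25 mm ahead of it and the grasp point (between the pads) lies 6 mm ahead of it (ctrl.finger_overhang is the distance from the TCP to the fingertips, in mm); z points along the fingers, y is the line along which they close (so a half turn about z gives the same grasp; the last joint's range is limited). The gripper opens to 85 mm and grips with 20 to 120 N. Pads are 22 mm wide; open, the fingers measure 114 mm over their backs; the gripper's body (76 mm by 85 mm) begins 54 mm behind the grasp point. The pads swing forward as they close: fully open they stand 13 mm farther back than shut.
Start: joints at [-1.322, 0.628, 0.038, 1.517, -0.027, 0.996, -0.02], TCP at [201.234, 618.08, 256.313] pointing down, gripper open.
Joint ranges: [-3.06, 3.06], [-0.37, 2.12], [-1.25, 1.32], [0.18, 2.47], [-1.1, 4.24], [0.23, 1.98], [-2.94, 2.94]. Speed limits (rad/s): [2.57, 2.57, 3.14, 3.14, 3.14, 3.14, 3.14].

INTERFACE

Orientations are given as [roll, pitch, yaw] about the fixed x, y, z axes, in that order (R = Rz(yaw) Ry(pitch) Rx(roll)).
In Python, from cell import ctrl gives the robot as it stands. The module is installed in compiled form; this text tells all that it offers.
- The arm moves only by the tool play_rows, never from a script. Its argument "targets" is a list of rows, each a list of 5 numbers: the closure, from 0 (fully open) to 1 (shut), then the shift along the tool's x, y, z in cm, then the turn about the tool's z in degrees. In form: [[gripper, dx, dy, dz, spin], ...]. A call has 1 to 10 rows; each row is the pose to reach, as a shift and turn from the pose commanded when the call began, along the tool's axes at that moment; what a row does not reach only later rows make up. A row lasts 1/10 s, in which the tool goes at most 50 mm and 8.59 degrees, less where a joint would pass 70% of its speed; a pose out of reach is approached as far as the arm can. A call with a gripper value outside its range is refused whole. The fingers move at their own pace and stop on an object; the grip force is fixed at half the most. Time passes only in rows, so rows that repeat a pose let the fingers close. It gives the time, the measured TCP pose, the force, the opening and the grip force at its end, in the units of the state.
- ctrl.read_state(): the state, without advancing time (a new reading comes with each control period).
- ctrl.get_image(name): name is "scene" or "top" or "wrist"; returns (picture, depth): 384x512x3 uint8, red, green, blue; 384x512 float32, mm along the optical axis (not along the pixel's ray), 0 where there is no reading.
- ctrl.calibration(name): a dict with "vfov" (degrees; the focal length in pixels is half the picture's height over the tangent of half this angle, whatever the lens; pixels are square), "cx", "cy" (the principal point, pixels), "k1" (the pictures are not rectified: a ray, as slopes to the right and down, at radius r is drawn at 1 + k1 r^2 times it, then the intrinsics apply), "extrinsics" (4x4, takes a point from camera to world coordinates); the wrist camera has in their place "mount" (4x4, takes a point from camera to tool coordinates, whose origin is the TCP and whose axes are the flange's). Camera axes: x right, y down, z forward; pixel columns grow to the right and rows downward; lengths in mm; the calibration is good to about 2 mm. A picture is of the moment at which its call begins: read the wrist's pose just before it. calibration takes no time and is no camera call.
- ctrl.finish_job(): hands the job in; it is judged then, once.
Trained networks look in the newest picture that a camera, given by its name, has taken for a name from the list of things; names that differ only in an ending like _2 or _b are one class to them, and where a whole thing is asked for, a point or a joint stands for the part that bears it (a point fixed in the world has none). Each returns a list of dicts, best first, with "confidence" (0 to 1); they miss things now and then, are a little off and sometimes report something else, mostly with a low value. They report only what shows in the picture. A call takes as long as a camera call. They do not tell look-alikes from the thing itself.
- ctrl.search_frame(camera, name): "bbox" ([left, top, right, bottom] in pixels, round what is visible of it).
- ctrl.trace(camera, name): "pixels" (384x512 bool, what is visible of it) and "bbox" ([left, top, right, bottom] in pixels, round what is visible of it).
The state is a dict: "clock": time; "qpos": joint angles; "qd": joint speeds; "tau": joint torques, N m; "eef_pos": TCP position; "tool_rot": TCP orientation; "force": force on the tool from outside, world axes, zero at the start; "torque": the same for the moment, N m; "width": finger opening in mm; "gripper_force": force on a finger pad.
Only numpy, scipy, OpenCV 4.12 (cv2) and the standard library are available. Lean on these libraries where they do the work, as an engineer would, in place of code of your own. Each camera call takes 0.05 s, during which the arm holds its last target. There are 200 camera calls.

## Working session

There is one attempt and no reset: what is moved stays moved. The work goes in short steps, Python scripts to look and compute and a tool call to move; the robot and the scene stay as the last step left them, time stands still between calls to the robot, and variables do not carry over. Pictures are saved under pics/ and viewed, at most 10 in all, crops included, and the job is handed in when it is done.

Besides the shell and the picture viewer there is one more tool, called after "Emit:" as name(argument=value, ...), one argument or row to a line, values as JSON. play_rows: Moves the arm, as the interface text tells. Its arguments: {"type":"object","properties":{"targets":{"type":"array"}},"required":["targets"]}

```bash
mkdir -p pics; cat > h.py <<'E'
import numpy as np, cv2
from cell import ctrl
from scipy.spatial.transform import Rotation as R
def toolT():
    s=ctrl.read_state(); T=np.eye(4); T[:3,:3]=R.from_euler('xyz',s['tool_rot']).as_matrix(); T[:3,3]=s['eef_pos']; return T
def cam(name):
    c=ctrl.calibration(name); E=np.array(c['extrinsics']) if 'extrinsics' in c else toolT()@np.array(c['mount'])
    f=192/np.tan(np.radians(c['vfov'])/2)
    return c,E,f
def cloud(name,c,E,f,dep):
    K=np.array([[f,0,c['cx']],[0,f,c['cy']],[0,0,1]])
    v,u=np.mgrid[:384,:512]
    d=np.stack([(u-c['cx'])/f,(v-c['cy'])/f],-1); p=d.copy()
    for _ in range(20): p=d/(1+c['k1']*(p**2).sum(-1,keepdims=True))
    P=np.concatenate([p,np.ones_like(p[...,:1])],-1)*dep[...,None]
    return P@E[:3,:3].T+E[:3,3]
def shot(name,fn=None):
    c,E,f=cam(name); im,dep=ctrl.get_image(name)
    if fn: cv2.imwrite('pics/'+fn,im[...,::-1])
    return im,dep,cloud(name,c,E,f,dep)
E
python3 - <<'E'
from h import *
s=ctrl.read_state(); print({k:np.round(v,3).tolist() for k,v in s.items()})
ims=[]
for n in ['scene','top']:
    im,d,P=shot(n); np.savez(n+'.npz',im=im,P=P,d=d); ims.append(im)
    for t in ['cap','bottle','mug','stand','brush','remote','carton','slim_bottle','tripod']:
        for r in ctrl.trace(n,t)[:3]:
            m=r['pixels']&(d>0); q=P[m]
            if len(q): print(n,t,round(r['confidence'],2),np.round(r['bbox']).tolist(),np.round(np.median(q,0)).tolist(),'zmax',round(np.percentile(q[:,2],98)))
cv2.imwrite('pics/a.png',cv2.resize(np.vstack(ims),(800,1200))[:600][...,::-1]); cv2.imwrite('pics/b.png',cv2.resize(ims[1],(800,600))[...,::-1])
print(ctrl.finger_overhang,ctrl.calibration('top'))
E
```

```text
{'clock': 0.0, 'qpos': [-1.322, 0.629, 0.038, 1.518, -0.027, 0.996, -0.02], 'qd': [0.0, 0.002, 0.002, 0.001, -0.001, -0.001, 0.001], 'tau': [-0.0, -56.34, 1.226, -19.344, 0.011, 0.011, 0.0], 'eef_pos': [201.062, 617.504, 255.367], 'tool_rot': [-3.14, 0.0, 2.827], 'force': [0.576, -0.043, -0.097], 'torque': [0.001, -0.01, -0.012], 'gripper_force': 0.0, 'width': 85.572}
scene cap 0.89 [133.0, 197.0, 157.0, 218.0] [677.0, -343.0, 29.0] zmax 35
scene cap 0.86 [176.0, 149.0, 196.0, 162.0] [563.0, -275.0, 139.0] zmax 148
scene cap 0.62 [399.0, 181.0, 421.0, 232.0] [546.0, 300.0, 100.0] zmax 157
scene bottle 0.57 [170.0, 162.0, 213.0, 204.0] [573.0, -270.0, 48.0] zmax 99
scene mug 0.77 [278.0, 187.0, 320.0, 233.0] [598.0, 39.0, 54.0] zmax 85
scene stand 0.78 [380.0, 190.0, 437.0, 260.0] [560.0, 300.0, 53.0] zmax 96
scene brush 0.69 [400.0, 183.0, 423.0, 235.0] [546.0, 300.0, 100.0] zmax 157
scene remote 0.79 [320.0, 215.0, 351.0, 260.0] [612.0, 142.0, 17.0] zmax 20
scene carton 0.8 [235.0, 177.0, 256.0, 203.0] [495.0, -138.0, 21.0] zmax 24
scene slim_bottle 0.86 [326.0, 221.0, 358.0, 302.0]
[... 1161 characters left out ...]
lim_bottle 0.89 [155.0, 129.0, 184.0, 160.0] [738.0, 176.0, 119.0] zmax 183
top slim_bottle 0.32 [314.0, 196.0, 356.0, 237.0] [527.0, -267.0, 29.0] zmax 97
top tripod 0.66 [256.0, 130.0, 290.0, 173.0] [733.0, -129.0, 134.0] zmax 170
25.0 {'vfov': 42.58628646657222, 'cx': 252.35404332812308, 'cy': 195.2668566614349, 'k1': 0.013541441538689051, 'extrinsics': array([[-2.14860304e-02, -9.83673864e-01,  1.78673108e-01,
         3.58348168e+02],
       [-9.99768691e-01,  2.09690676e-02, -4.78156287e-03,
        -4.54374459e+01],
       [ 9.56889954e-04, -1.78734516e-01, -9.83896873e-01,
         1.41564393e+03],
       [ 0.00000000e+00,  0.00000000e+00,  0.00000000e+00,
         1.00000000e+00]])}
```

View pics/b.png

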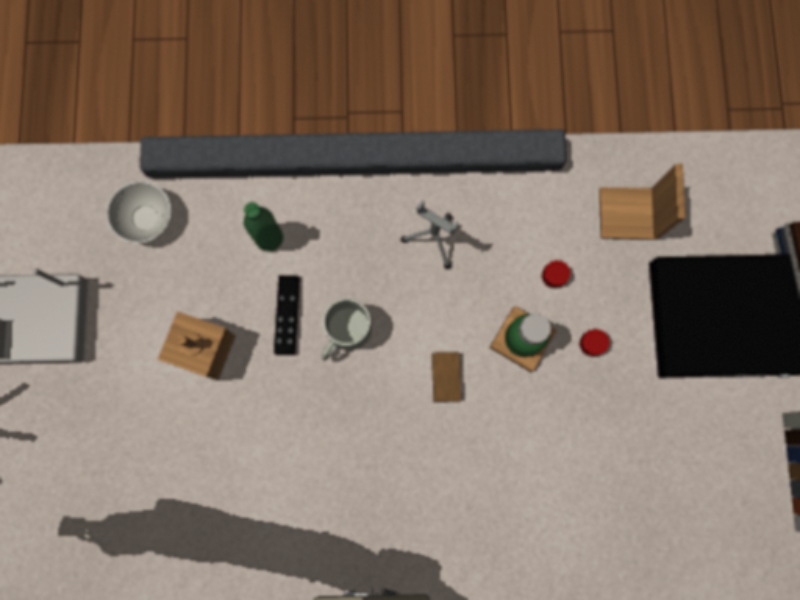

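```bash
python3 - <<'E'
from h import *
# geometry from top cloud and scene cloud
for n in ['top','scene']:
    z=np.load(n+'.npz'); P=z['P'].reshape(-1,3); im=z['im'].reshape(-1,3)
    def sel(cx,cy,r,z0,z1): 
        m=(np.hypot(P[:,0]-cx,P[:,1]-cy)<r)&(P[:,2]>z0)&(P[:,2]<z1); return P[m],im[m]
    def rep(l,q):
        if len(q)<4: print(n,l,len(q)); return
        (c,(w,h),a)=cv2.minAreaRect(q[:,:2].astype(np.float32)); print(n,l,len(q),'ctr',np.round(c,1),'wh',np.round([w,h],1),'a',round(a,1),'mean',np.round(q.mean(0),1))
    rep('captop',sel(543,-280,45,143,158)[0])
    rep('block',sel(540,-278,75,20,30)[0])
    rep('mugrim',sel(590,35,70,78,92)[0])
    rep('plate',sel(535,292,75,90,99)[0])
    rep('handletop',sel(540,300,40,152,168)[0])
E
```

```text
top captop 262 ctr [ 545.2 -285.1] wh [44.9 47.2] a 86.4 mean [ 545.4 -285.   148.9]
top block 348 ctr [ 545.  -285.6] wh [90.  90.3] a 57.6 mean [ 538.  -275.2   24.8]
top mugrim 153 ctr [573.2  33.1] wh [83.2 79.9] a 1.0 mean [575.6  34.2  84.1]
top plate 901 ctr [538.9 300.5] wh [92.1 89.7] a 69.5 mean [538.4 299.   94.8]
top handletop 31 ctr [536.3 298.7] wh [12.4 13.3] a 87.6 mean [536.3 299.  157.9]
scene captop 142 ctr [ 549.6 -284.1] wh [46.6 45. ] a 20.9 mean [ 552.  -283.3  146.6]
scene block 239 ctr [ 547.9 -286.1] wh [93.1 90.2] a 57.9 mean [ 567.7 -276.7   24.7]
scene mugrim 240 ctr [576.   34.4] wh [84.1 83.3] a 37.9 mean [579.1  35.2  82.6]
scene plate 859 ctr [540.7 301.9] wh [91.7 94.6] a 68.8 mean [547.9 301.9  94.4]
scene handletop 34 ctr [540.7 300.4] wh [13.7 13.8] a 27.7 mean [542.  300.2 156. ]
```

The wanted cap is the white one on the squat bottle, at about (536,328) in the enlarged top view. Its look-alikes are the red caps at (557,273) and (595,342), which lie loose on the board. The stand with the brush is at (197,345) and the mug at (348,323). I'll go above the brush first.

Emit:
play_rows(
  targets=[
    [0, -5, -2.4, 0, 0],
    [0, -9, -4.3, 0, 0],
    [0, -13.5, -6.4, 0, 0],
    [0, -18, -8.5, 0, 0],
    [0, -22.5, -10.6, 0, 0],
    [0, -27, -12.7, 0, 0],
    [0, -31.5, -14.9, 0, 0],
    [0, -36, -17, 0, 0],
    [0, -40, -18.9, 0, 0],
    [0, -42, -19.8, 0, 0],
  ],
)

```text
clock: 2.0
eef_pos: [543.0, 294.7, 256.5]
tool_rot: [-3.14, 0.003, 2.821]
force: [0.1, 0.5, 0.5]
width: 85.2
gripper_force: 0.0
```

```bash
python3 - <<'E'
from h import *
s=ctrl.read_state(); print(np.round(s['eef_pos'],1),np.round(s['tool_rot'],4),np.round(s['qpos'],2))
im,d,P=shot('wrist','c.png'); P=P.reshape(-1,3)
s=ctrl.read_state(); print(np.round(s['eef_pos'],1),ctrl.calibration('wrist')['mount'].round(2).tolist())
def rep(l,x,y,r,a,b):
    q=P[(np.hypot(P[:,0]-x,P[:,1]-y)<r)&(P[:,2]>a)&(P[:,2]<b)]
    if len(q)<4: print(l,len(q));return
    (c,wh,an)=cv2.minAreaRect(q[:,:2].astype(np.float32)); print(l,len(q),np.round(c,1),np.round(wh,1),round(an,1),np.round(q.mean(0),1),np.round(cv2.minEnclosingCircle(q[:,:2].astype(np.float32))[1],1))
rep('plate',539,300,75,90,98.5)
rep('collar',539,300,25,98.7,103)
rep('top',539,300,25,154,170)
rep('handle',539,300,25,110,150)
E
```

```text
[543.  294.7 256.5] [-3.1401e+00  2.9000e-03  2.8205e+00] [-0.57  0.58  0.05  1.61 -0.03  0.95  0.73]
[545.1 292.5 256.4] [[-0.0, -0.96, -0.29, 74.32], [1.0, -0.0, 0.0, 0.65], [-0.0, -0.29, 0.96, -117.36], [0.0, 0.0, 0.0, 1.0]]
plate 6385 [539.6 302.1] [89.6 90.6] 69.3 [536.5 303.1  94.8] 63.0
collar 751 [535.9 301.8] [38.9 35.5] 71.4 [533.6 302.7  99.9] 19.8
top 300 [537.2 301.4] [14.7 15.1] 18.5 [536.8 301.5 158.5] 7.9
handle 179 [532.8 302.3] [15.3  6. ] 77.9 [531.7 302.9 131.5] 7.7
```

View pics/c.png

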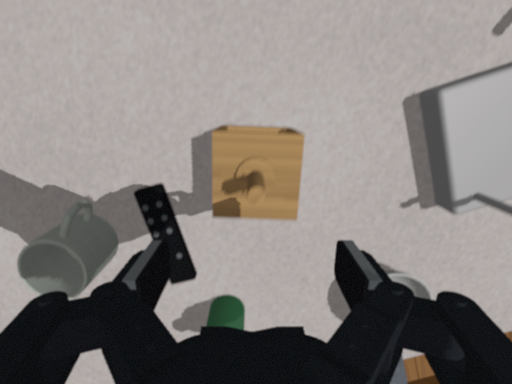

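The wrist view shows the stand at (256,170) with the handle at (255,182). The jaws are clear of the remote and the green bottle. I'll remeasure now that the arm has settled.

```bash
cat >> h.py <<'E'
def rep(P,l,x,y,r,a,b):
    P=P.reshape(-1,3); q=P[(np.hypot(P[:,0]-x,P[:,1]-y)<r)&(P[:,2]>a)&(P[:,2]<b)]
    if len(q)<4: print(l,len(q));return
    (c,wh,an)=cv2.minAreaRect(q[:,:2].astype(np.float32)); print(l,len(q),np.round(c,1),np.round(wh,1),round(an,1),np.round(q.mean(0),1),np.round(cv2.minEnclosingCircle(q[:,:2].astype(np.float32))[0],1))
def go(x,y,z):
    T=toolT(); print('at',T[:3,3].round(1),'yaw',round(float(np.degrees(R.from_matrix(T[:3,:3]).as_euler('xyz')[2])),2),'shift cm',((np.array([x,y,z])-T[:3,3])@T[:3,:3]/10).round(2))
E
python3 - <<'E'
from h import *
im,d,P=shot('wrist')
im,d,P=shot('wrist')
rep(P,'plate',539,300,75,90,98.5)
rep(P,'collar',539,300,25,98.7,103)
rep(P,'top',539,300,25,154,170)
go(538,301.5,141)
E
```

```text
plate 6422 [539.5 301.7] [90.3 90.7] 69.3 [536.3 302.8  94.8] [538.4 302.2]
collar 752 [536.3 301.7] [39.1 35.7] 74.7 [533.8 302.4  99.9] [537.6 301.4]
top 301 [537.2 301.5] [14.9 15.3] 26.5 [536.8 301.6 158.5] [537.3 301.4]
at [540.6 297.8 256.2] yaw 161.73 shift cm [ 0.37  0.27 11.52]
```

Emit:
play_rows(
  targets=[
    [0, 0.2, 0.1, 2, 0],
    [0, 0.2, 0.1, 5, 0],
    [0, 0.2, 0.1, 5, 0],
    [0, 0.2, 0.1, 5, 0],
    [0, 0.2, 0.1, 5, 0],
  ],
)

```text
clock: 2.65
eef_pos: [538.0, 302.5, 207.7]
tool_rot: [3.14, 0.001, 2.828]
force: [-0.1, 0.1, -0.7]
width: 85.3
gripper_force: 0.0
```

```bash
python3 - <<'E'
from h import *
im,d,P=shot('wrist')
rep(P,'plate',539,300,75,90,98.5)
rep(P,'top',539,300,25,154,170)
go(537.5,301.5,141)
E
```

```text
plate 8584 [539.4 301.7] [90.4 90.6] 69.3 [535.1 303.4  94.8] [538.9 301.8]
top 460 [537.4 301.4] [14.9 15.6] 71.2 [536.6 301.7 158.3] [537.3 301.5]
at [538.2 302.3 207.9] yaw 162.0 shift cm [ 0.05 -0.11  6.69]
```

Emit:
play_rows(
  targets=[
    [0, 0, -0.1, 3, 0],
    [0, 0, -0.1, 5.5, 0],
    [0, 0, -0.1, 6.7, 0],
    [0, 0, -0.1, 6.7, 0],
    [0, 0, -0.1, 6.7, 0],
    [1, 0, -0.1, 6.7, 0],
    [1, 0, -0.1, 6.7, 0],
    [1, 0, -0.1, 6.7, 0],
    [1, 0, -0.1, 6.7, 0],
    [1, 0, -0.1, 6.7, 0],
  ],
)

```text
clock: 3.7
eef_pos: [537.5, 300.6, 139.6]
tool_rot: [3.141, 0.0, 2.827]
force: [0.4, -0.1, 1.4]
width: 14.8
gripper_force: 58.4
```

Emit:
play_rows(
  targets=[
    [1, 0, 0, 0, 0],
    [1, 0, 0, 0, 0],
    [1, 0, 0, 0, 0],
  ],
)

```text
clock: 4.0
eef_pos: [537.6, 300.6, 139.6]
tool_rot: [3.141, 0.0, 2.827]
force: [-0.2, 0.5, 3.1]
width: 14.9
gripper_force: 58.4
```

Emit:
play_rows(
  targets=[
    [1, 0, 0, -1, 0],
    [1, 0, 0, -3, 0],
    [1, 0, 0, -6, 0],
    [1, 0, 0, -9, 0],
    [1, 0, 0, -10, 0],
    [1, 0, 0, -10, 0],
    [1, 0, 0, -10, 0],
    [1, 0, 0, -10, 0],
  ],
)

```text
clock: 4.8
eef_pos: [536.4, 299.9, 237.6]
tool_rot: [-3.139, -0.002, 2.827]
force: [0.8, 0.5, -0.0]
width: 14.6
gripper_force: 60.7
```

```bash
python3 - <<'E'
from h import *
im,d,P=shot('scene'); im2,d2,P2=shot('top')
cv2.imwrite('pics/d.png',cv2.resize(im[90:300,220:500],(800,600))[...,::-1])
rep(P,'mug scene',574,34,60,80,92); rep(P2,'mug top',574,34,60,80,92)
print(ctrl.read_state()['width']); go(575,34,240); print(ctrl.read_state()['qpos'].round(2) if hasattr(ctrl.read_state()['qpos'],'round') else ctrl.read_state()['qpos'])
E
```

```text
mug scene 196 [576.4  34.3] [84.4 81.7] 63.4 [576.6  35.1  83.5] [574.5  34.9]
mug top 127 [573.5  33.2] [79.8 81.4] 88.9 [574.9  31.6  84.8] [573.4  33.4]
14.41667666827738
at [536.7 300.  237.8] yaw 161.96 shift cm [-11.88 -24.11  -0.19]
[-0.58  0.6   0.04  1.64 -0.03  0.91  0.73]
```

View pics/d.png

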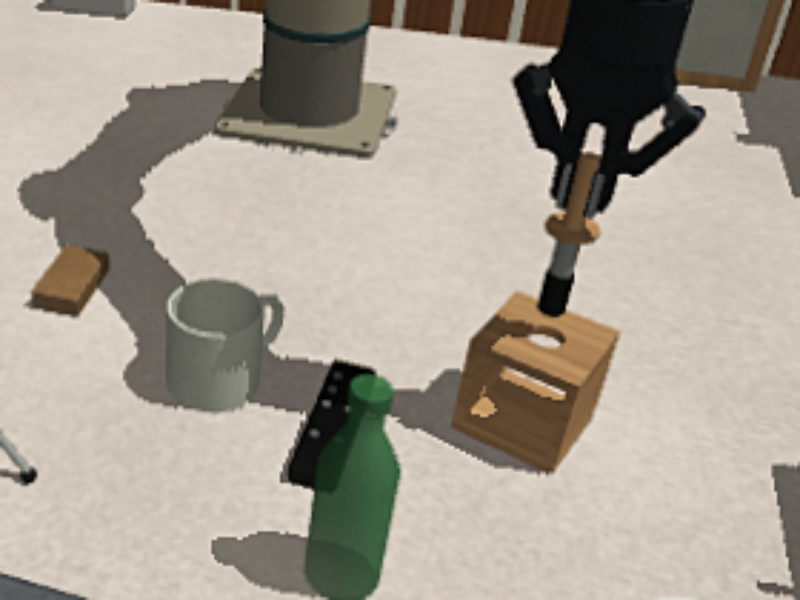

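The brush is lifted, with its head at (553,295), but it looks a little tilted. I'll measure its axis.

```bash
cat >> h.py <<'E'
def axis(n,thr=0):
    im,d,P=shot(n); T=toolT()
    L=(P.reshape(-1,3)-T[:3,3])@T[:3,:3]   # tool coords
    m=(np.hypot(L[:,0],L[:,1])<38)&(L[:,2]>32)&(L[:,2]<135); q=L[m]
    for a in range(32,132,10):
        s=q[(q[:,2]>=a)&(q[:,2]<a+10)]
        if len(s)>3: print(n,'z',a+5,len(s),'x',s[:,0].min().round(1),s[:,0].max().round(1),'y',s[:,1].min().round(1),s[:,1].max().round(1),'med',np.median(s,0).round(1))
    # image-based outline
    return im,d,P
E
python3 - <<'E'
from h import *
axis('scene');axis('wrist')
E
```

```text
scene z 37 112 x -22.3 15.1 y -17.7 21.0 med [-6.9  4.3 40.8]
scene z 47 52 x -22.4 15.3 y -19.2 21.4 med [-15.2   3.1  43.1]
scene z 57 32 x -12.2 -2.3 y -8.0 10.0 med [-8.2  3.1 57.2]
scene z 67 35 x -12.1 -3.5 y -8.1 10.0 med [-8.7  1.9 67.6]
scene z 77 32 x -11.5 1.1 y -7.8 10.0 med [-8.2  2.9 76.8]
scene z 87 48 x -13.6 0.2 y -10.3 11.1 med [-8.5  2.2 86.5]
scene z 97 39 x -12.4 -2.0 y -9.7 11.1 med [-9.8  0.9 97.4]
scene z 107 38 x -14.0 4.4 y -7.6 11.2 med [ -9.7   3.5 107.5]
scene z 117 22 x -12.4 -2.6 y -4.7 11.1 med [-10.2   4.1 115.8]
wrist z 37 1441 x -2.6 20.1 y -18.8 19.7 med [ 9.6  0.7 40. ]
wrist z 47 59 x 4.6 20.1 y -18.2 18.5 med [18.3  0.7 42.9]
wrist z 77 38 x 6.8 10.6 y -5.9 6.7 med [ 8.9  0.1 80. ]
wrist z 87 149 x 2.9 11.2 y -9.9 10.8 med [ 9.2  1.5 85. ]
wrist z 97 89 x 2.3 11.3 y -10.1 10.5 med [ 9.6  0.8 96.9]
wrist z 107 84 x 2.3 11.2 y -10.1 10.8 med [  9.6  -0.  106.8]
wrist z 117 34 x 4.0 11.0 y -9.4 10.3 med [  9.7   1.3 114.5]
```

The axis data show the brush upright and centred, so the tilt was only perspective. Next is the mug.

Emit:
play_rows(
  targets=[
    [1, -1.5, -3, 0, 0],
    [1, -3, -6, 0, 0],
    [1, -4.5, -9, 0, 0],
    [1, -6, -12, 0, 0],
    [1, -7.5, -15, 0, 0],
    [1, -9, -18, 0, 0],
    [1, -10.5, -21, 0, 0],
    [1, -11.5, -23.3, 0, 0],
    [1, -11.9, -24.1, 0, 0],
    [1, -11.9, -24.1, 0, 0],
  ],
)

```text
clock: 6.0
eef_pos: [576.0, 33.2, 239.1]
tool_rot: [-3.141, -0.0, 2.824]
force: [-0.2, 0.5, -0.6]
width: 14.1
gripper_force: 60.7
```

Emit:
play_rows(
  targets=[
    [1, 0, 0, 0, 0],
    [1, 0, 0, 0, 0],
    [1, 0, 0, 0, 0],
    [1, 0, 0, 0, 0],
  ],
)

```text
clock: 6.4
eef_pos: [575.8, 35.5, 239.3]
tool_rot: [3.141, -0.0, 2.828]
force: [0.3, -0.7, -1.0]
width: 14.5
gripper_force: 60.7
```

```bash
python3 - <<'E'
from h import *
im,d,P=shot('wrist')
rep(P,'mug',574,34,60,79,90)
go(574.5,34,165)
E
```

```text
mug 895 [569.4  35.8] [83.3 73.3] 74.0 [564.2  36.9  84.2] [574.2  34.4]
at [575.8  35.2 239.3] yaw 162.03 shift cm [ 0.09 -0.16  7.43]
```

Emit:
play_rows(
  targets=[
    [1, 0.1, -0.2, 2, 0],
    [1, 0.1, -0.2, 5, 0],
    [1, 0.1, -0.2, 7.4, 0],
    [1, 0.1, -0.2, 7.4, 0],
    [1, 0.1, -0.2, 7.4, 0],
    [1, 0.1, -0.2, 7.4, 0],
    [1, 0.1, -0.2, 7.4, 0],
  ],
)

```text
clock: 7.15
eef_pos: [575.3, 32.9, 166.8]
tool_rot: [3.14, 0.003, 2.827]
force: [-0.0, 0.5, -0.7]
width: 14.7
gripper_force: 60.7
```

Emit:
play_rows(
  targets=[
    [1, 0, 0, -2, 0],
    [1, 0, 0, -5, 0],
    [1, 0, 0, -7.6, 0],
    [1, 0, 0, -7.6, 0],
    [1, 0, 0, -7.6, 0],
  ],
)

```text
clock: 7.65
eef_pos: [574.7, 32.8, 242.5]
tool_rot: [3.141, 0.002, 2.827]
force: [-0.1, -0.1, -1.3]
width: 14.6
gripper_force: 60.7
```

Emit:
play_rows(
  targets=[
    [1, 1.5, 3, 0, 0],
    [1, 3, 6, 0, 0],
    [1, 4.5, 9, 0, 0],
    [1, 6, 12, 0, 0],
    [1, 7.5, 15, 0, 0],
    [1, 9, 18, 0, 0],
    [1, 10.5, 21, 0, 0],
    [1, 11.5, 23.4, 0, 0],
    [1, 11.8, 24.3, 0, 0],
    [1, 11.8, 24.3, 0, 0],
  ],
)

```text
clock: 8.65
eef_pos: [536.6, 301.4, 240.3]
tool_rot: [-3.141, -0.001, 2.829]
force: [-0.0, -0.5, -0.6]
width: 14.7
gripper_force: 60.7
```

Emit:
play_rows(
  targets=[
    [1, 0, 0, 0, 0],
    [1, 0, 0, 0, 0],
    [1, 0, 0, 0, 0],
    [1, 0, 0, 0, 0],
  ],
)

```text
clock: 9.05
eef_pos: [537.8, 299.3, 241.4]
tool_rot: [-3.141, 0.0, 2.825]
force: [-0.1, -0.1, -1.2]
width: 14.4
gripper_force: 60.7
```

```bash
python3 - <<'E'
from h import *
go(537.6,300.6,139.6); axis('wrist')
E
```

```text
at [537.8 299.3 241.4] yaw 161.87 shift cm [ 0.06  0.12 10.18]
wrist z 37 1444 x -3.1 19.9 y -19.0 19.6 med [ 9.4  0.6 39.8]
wrist z 47 54 x 6.3 19.7 y -18.3 18.3 med [17.8  0.3 42.8]
wrist z 77 43 x 6.4 10.2 y -4.5 6.6 med [ 8.7 -0.1 80.4]
wrist z 87 153 x 2.0 11.2 y -10.1 10.7 med [ 8.8  0.7 84.8]
wrist z 97 86 x 1.8 11.0 y -10.4 10.4 med [ 9.2  0.3 96.3]
wrist z 107 84 x 2.3 10.9 y -10.2 10.7 med [ 9.20e+00 -1.00e-01  1.07e+02]
wrist z 117 30 x 3.4 10.8 y -9.5 10.2 med [  9.3   1.6 114.4]
```

Emit:
play_rows(
  targets=[
    [1, 0.05, 0.15, 1, 0],
    [1, 0.05, 0.15, 1.5, 0],
    [1, 0.05, 0.15, 1.5, 0],
    [1, 0.05, 0.15, 1.5, 0],
    [1, 0.05, 0.15, 2.5, 0],
    [1, 0.05, 0.15, 3.5, 0],
    [1, 0.05, 0.15, 4.5, 0],
    [1, 0.05, 0.15, 4.5, 0],
  ],
)

```text
clock: 9.9
eef_pos: [536.2, 301.3, 194.1]
tool_rot: [-3.139, -0.003, 2.827]
force: [-0.4, 0.1, -0.2]
width: 14.1
gripper_force: 60.7
```

Emit:
play_rows(
  targets=[
    [1, 0, 0, 1.5, 0],
    [1, 0, 0, 3, 0],
    [1, 0, 0, 4.5, 0],
    [1, 0, 0, 5.3, 0],
    [1, 0, 0, 5.5, 0],
    [1, 0, 0, 5.6, 0],
    [1, 0, 0, 5.6, 0],
    [1, 0, 0, 5.6, 0],
  ],
)

```text
clock: 10.7
eef_pos: [537.8, 302.2, 141.0]
tool_rot: [3.141, 0.001, 2.827]
force: [-1.0, -0.5, -0.5]
width: 14.7
gripper_force: 60.7
```

Emit:
play_rows(
  targets=[
    [1, 0, 0, 0.1, 0],
    [1, 0, 0, 0.1, 0],
    [0, 0, 0, 0.1, 0],
    [0, 0, 0, 0.1, 0],
    [0, 0, 0, 0.1, 0],
    [0, 0, 0, 0.1, 0],
    [0, 0, 0, 0.1, 0],
    [0, 0, 0, 0.1, 0],
    [0, 0, 0, 0.1, 0],
  ],
)

```text
clock: 11.6
eef_pos: [537.4, 302.0, 139.3]
tool_rot: [3.142, -0.0, 2.827]
force: [-0.8, 0.8, 0.6]
width: 85.6
gripper_force: 0.0
```

Emit:
play_rows(
  targets=[
    [0, 0, 0, -1, 0],
    [0, 0, 0, -3, 0],
    [0, 0, 0, -7, 0],
    [0, 0, 0, -11, 0],
    [0, 0, 0, -12, 0],
    [0, 0, 0, -12, 0],
    [0, 0, 0, -12, 0],
  ],
)

```text
clock: 12.3
eef_pos: [536.8, 301.7, 258.7]
tool_rot: [-3.141, -0.001, 2.827]
force: [0.2, -0.2, -0.2]
width: 85.3
gripper_force: 0.0
```

```bash
python3 - <<'E'
from h import *
im,d,P=shot('wrist')
rep(P,'plate',539,300,75,90,97)
rep(P,'collar',539,300,25,98.3,106)
rep(P,'top',539,300,25,154,175)
s=ctrl.read_state();print(np.round(s['qpos'],2)); go(545.5,-285,255)
im,d,P=shot('scene'); cv2.imwrite('pics/e.png',cv2.resize(im[150:270,360:520],(800,600))[...,::-1])
E
```

```text
plate 6093 [539.5 301.8] [89.9 90.6] 69.3 [536.4 302.8  94.8] [539.1 301.5]
collar 766 [535.9 303. ] [38.6 35.8] 72.2 [533.6 304.   99.9] [537.5 302.8]
top 287 [537.5 302.8] [15.5 14.8] 51.0 [537.  303.  158.3] [537.7 302.9]
[-0.58  0.58  0.04  1.62 -0.03  0.95  0.72]
at [536.5 301.5 258. ] yaw 161.97 shift cm [-19.02 -55.49   0.38]
```

View pics/e.png

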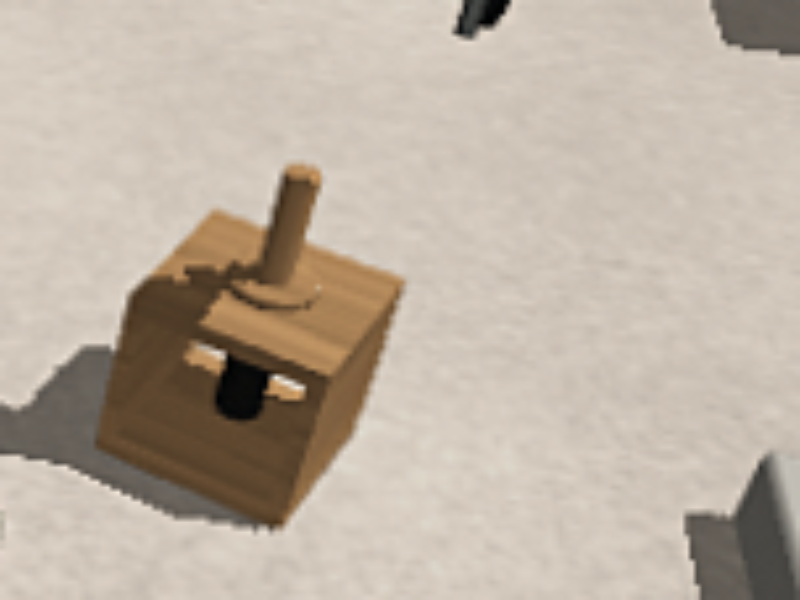

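The brush hangs in its hole, with its head visible at (243,390) below the plate and its collar flat on top. Next I'll go to the bottle, turning the jaws to leave range for the twist.

Emit:
play_rows(
  targets=[
    [0, -1, -3, 0, 0],
    [0, -2.4, -7, 0, 0],
    [0, -3.8, -11, 0, 0],
    [0, -5.1, -15, 0, 0],
    [0, -6.5, -19, 0, 0],
    [0, -7.9, -23, 0, 0],
    [0, -9.2, -27, 0, 0],
    [0, -10.6, -31, 0, 0],
    [0, -12, -35, 0, 0],
    [0, -13, -38, 0, 0],
  ],
)

```text
clock: 13.4
eef_pos: [542.2, -102.9, 257.9]
tool_rot: [-3.14, -0.002, 2.824]
force: [0.8, 0.7, -0.1]
width: 85.8
gripper_force: 0.0
```

Emit:
play_rows(
  targets=[
    [0, -1, -3, 0, 7],
    [0, -2, -6, 0, 14],
    [0, -3, -9, 0, 21],
    [0, -4, -12, 0, 28],
    [0, -5, -15, 0, 35],
    [0, -6, -17.5, 0, 42],
    [0, -6, -17.5, 0, 49],
    [0, -6, -17.5, 0, 55],
    [0, -6, -17.5, 0, 59.4],
    [0, -6, -17.5, 0, 59.4],
  ],
)

```text
clock: 14.4
eef_pos: [545.5, -284.2, 257.6]
tool_rot: [-3.139, -0.002, 1.79]
force: [0.5, -0.4, -0.6]
width: 85.5
gripper_force: 0.0
```

Emit:
play_rows(
  targets=[
    [0, 0, 0, 0, 0],
    [0, 0, 0, 0, 0],
    [0, 0, 0, 0, 0],
    [0, 0, 0, 0, 0],
  ],
)

```text
clock: 14.8
eef_pos: [546.1, -284.6, 259.3]
tool_rot: [3.142, -0.0, 1.79]
force: [-0.2, -0.4, -0.3]
width: 85.4
gripper_force: 0.0
```

```bash
python3 - <<'E'
from h import *
im,d,P=shot('wrist'); 
rep(P,'captop',545,-285,40,144,156); rep(P,'block',545,-285,75,18,29)
r=ctrl.trace('wrist','cap'); print([(round(a['confidence'],2),a['bbox']) for a in r])
s=ctrl.read_state();print(np.round(s['qpos'],2)); go(545.5,-285,141)
q=P.reshape(-1,3); m=(np.hypot(q[:,0]-545,q[:,1]+285)<40)&(q[:,2]>144)&(q[:,2]<156)
hull=cv2.convexHull(q[m][:,:2].astype(np.float32))[:,0]; 
e=np.diff(np.vstack([hull,hull[:1]]),axis=0); L=np.linalg.norm(e,axis=1); a=np.arctan2(e[:,1],e[:,0])
print('hull normal angle mod 22.5:',np.degrees(np.angle((L**2*np.exp(16j*a)).sum()))/16%22.5)
c=d>0
cv2.imwrite('pics/f.png',cv2.resize(im,(800,600))[...,::-1])
E
```

```text
captop 2402 [ 546.6 -284.6] [47.3 47.7] 55.2 [ 546.1 -283.6  148.7] [ 546.6 -284.6]
block 1579 [ 546.4 -284.9] [90.2 89.9] 57.5 [ 541.3 -262.7   24.5] [ 546.5 -284.1]
[(0.89, [205.2, 233.2, 238.5, 276.9]), (0.69, [307.9, 209.0, 341.7, 255.2]), (0.59, [224.0, 162.4, 280.0, 225.5])]
[ 0.22  0.6   0.35  1.62 -0.24  0.97  0.87]
at [ 546.2 -284.6  259.3] yaw 102.58 shift cm [-0.02 -0.07 11.83]
hull normal angle mod 22.5: 14.709536
```

View pics/f.png

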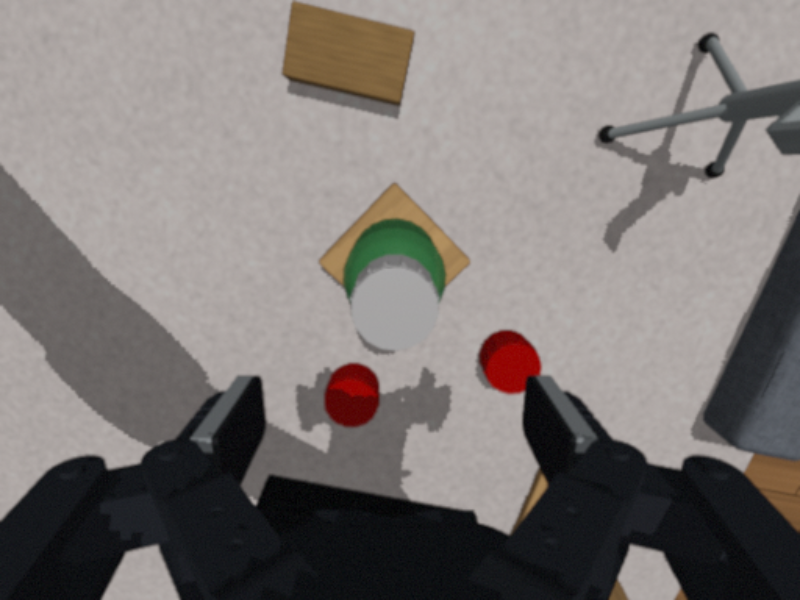

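The white cap on the squat bottle is at (395,305), and the two red look-alikes are loose on the board at (352,395) and (510,362). The white one fits the description. I'll descend and grip it.

Emit:
play_rows(
  targets=[
    [0, 0, 0, 3, 0],
    [0, 0, 0, 6, 0],
    [0, 0, 0, 9, 0],
    [0, 0, 0, 11, 0],
    [0, 0, 0, 11.8, 0],
    [0, 0, 0, 11.8, 0],
    [0, 0, 0, 11.8, 0],
    [0, 0, 0, 11.8, 0],
  ],
)

```text
clock: 15.7
eef_pos: [547.0, -285.2, 142.7]
tool_rot: [3.14, 0.002, 1.79]
force: [0.2, -0.6, 0.2]
width: 85.6
gripper_force: 0.0
```

Emit:
play_rows(
  targets=[
    [1, 0, 0, 0, 0],
    [1, 0, 0, 0, 0],
    [1, 0, 0, 0, 0],
    [1, 0, 0, 0, 0],
    [1, 0, 0, 0, 0],
    [1, 0, 0, 0, 0],
  ],
)

```text
clock: 16.3
eef_pos: [546.4, -284.7, 141.7]
tool_rot: [3.141, 0.0, 1.79]
force: [-0.6, 1.3, 3.5]
width: 46.8
gripper_force: 63.4
```

Emit:
play_rows(
  targets=[
    [1, 0, 0, 0.2, 0],
    [1, 0, 0, 0.4, 0],
    [1, 0, 0, 0.55, 0],
    [1, 0, 0, 0.55, 0],
    [1, 0, 0, 0.55, 0],
    [1, 0, 0, 0.55, 0],
  ],
)

```text
clock: 16.9
eef_pos: [546.5, -284.7, 136.6]
tool_rot: [3.141, 0.0, 1.79]
force: [-1.5, 1.5, 8.0]
width: 46.9
gripper_force: 64.0
```

Emit:
play_rows(
  targets=[
    [1, 0, 0, 0.15, 0],
    [1, 0, 0, 0.15, 0],
    [1, 0, 0, 0.15, 0],
    [1, 0, 0, 0.15, 0],
  ],
)

```text
clock: 17.3
eef_pos: [546.5, -284.6, 135.3]
tool_rot: [3.141, 0.0, 1.79]
force: [-2.0, 1.6, 9.6]
width: 46.8
gripper_force: 64.2
```

Pressed to about 5.6 mm at 9.6 N. Now I'll twist counterclockwise, which is negative spin about the downward tool axis.

Emit:
play_rows(
  targets=[
    [1, 0, 0, 0, -4],
    [1, 0, 0, 0, -8],
    [1, 0, 0, 0, -12],
    [1, 0, 0, 0, -16],
    [1, 0, 0, 0, -20],
    [1, 0, 0, 0, -24],
    [1, 0, 0, 0, -28],
    [1, 0, 0, 0, -32],
    [1, 0, 0, 0, -36],
    [1, 0, 0, 0, -36],
  ],
)

```text
clock: 18.3
eef_pos: [546.5, -284.8, 135.5]
tool_rot: [3.141, 0.001, 2.42]
force: [-2.9, 1.8, 10.2]
width: 47.0
gripper_force: 64.3
```

```bash
python3 - <<'E'
from h import *
s=ctrl.read_state(); print(np.round(s['torque'],2),np.round(s['force'],1),np.round(s['qpos'],2),s['width']); go(0,0,0)
E
```

```text
[0.25 0.38 0.07] [-2.9  1.8 10.2] [ 0.37  0.73  0.11  1.72 -0.12  0.69  1.39] 46.99123532150103
at [ 546.5 -284.8  135.5] yaw 138.64 shift cm [ 59.85 -14.75  13.48]
```

Emit:
play_rows(
  targets=[
    [1, 0, 0, 0, -4],
    [1, 0, 0, 0, -8],
    [1, 0, 0, 0, -12],
    [1, 0, 0, 0, -16],
    [1, 0, 0, 0, -20],
    [1, 0, 0, 0, -24],
    [1, 0, 0, 0, -28],
    [1, 0, 0, 0, -32],
    [1, 0, 0, 0, -36],
    [1, 0, 0, 0, -36],
  ],
)

```text
clock: 19.3
eef_pos: [546.0, -285.2, 135.4]
tool_rot: [-3.141, 0.0, 3.048]
force: [-2.5, -0.1, 9.5]
width: 46.7
gripper_force: 64.3
```

Emit:
play_rows(
  targets=[
    [1, 0, 0, 0, -2],
    [1, 0, 0, 0, -2],
    [1, 0, 0, 0, -2],
  ],
)

```text
clock: 19.6
eef_pos: [546.1, -285.1, 135.4]
tool_rot: [-3.141, 0.0, 3.081]
force: [-2.7, 0.8, 10.5]
width: 46.6
gripper_force: 64.3
```

```bash
python3 - <<'E'
from h import *
s=ctrl.read_state(); print(np.round(s['torque'],2),np.round(s['qpos'],2),s['width']); go(0,0,0)
im,d,P=shot('wrist')
q=P.reshape(-1,3); rep(P,'block',546,-285,75,18,29)
m=(np.hypot(q[:,0]-546.5,q[:,1]+285)<26)&(q[:,2]>136)&(q[:,2]<150); print(m.sum(), np.percentile(q[m][:,2],[5,50,95]) if m.sum() else '')
cv2.imwrite('pics/g.png',cv2.resize(im,(800,600))[...,::-1])
E
```

```text
[ 0.09  0.54 -0.01] [ 0.48  0.73 -0.07  1.72  0.08  0.7   1.88] 46.57265864381392
at [ 546.1 -285.1  135.4] yaw 176.54 shift cm [56.23 25.17 13.5 ]
block 3358 [ 546.4 -284.9] [89.8 89.5] 57.6 [ 520.9 -283.2   24.6] [ 546.4 -285. ]
8470 [139.55139076 142.13326936 143.4927498 ]
```

View pics/g.png

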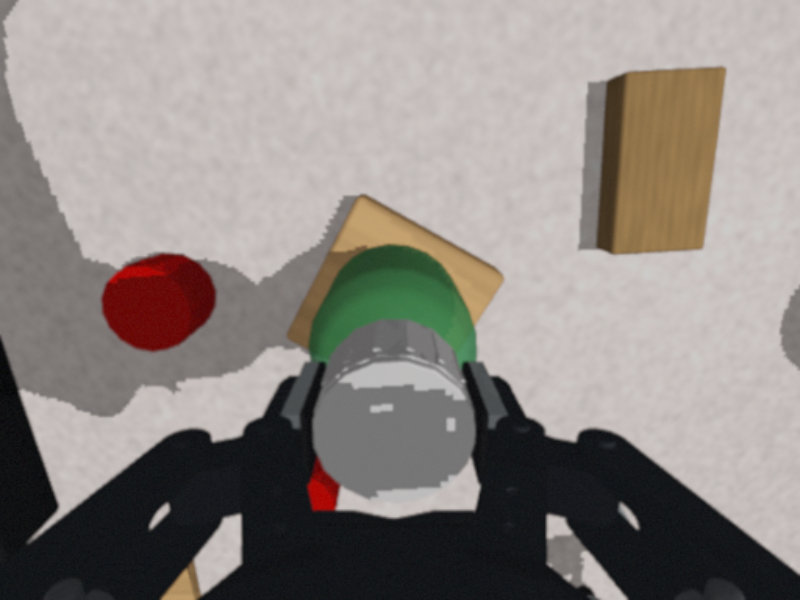

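The cap is held square between the pads at (395,440), with its top about 6.5 mm lower and the jaws turned 74°. Now I'll lift.

Emit:
play_rows(
  targets=[
    [1, 0, 0, -0.3, 0],
    [1, 0, 0, -0.6, 0],
    [1, 0, 0, -1, 0],
    [1, 0, 0, -1.5, 0],
    [1, 0, 0, -2, 0],
    [1, 0, 0, -2.5, 0],
    [1, 0, 0, -2.5, 0],
    [1, 0, 0, -2.5, 0],
  ],
)

```text
clock: 20.45
eef_pos: [546.2, -284.4, 159.3]
tool_rot: [3.141, -0.0, 3.082]
force: [-0.5, 0.6, -0.7]
width: 46.7
gripper_force: 63.2
```

The cap came free with no pull on the wrist. I'll raise it to height.

Emit:
play_rows(
  targets=[
    [1, 0, 0, -1, 0],
    [1, 0, 0, -2.5, 0],
    [1, 0, 0, -4, 0],
    [1, 0, 0, -5.5, 0],
    [1, 0, 0, -6.4, 0],
    [1, 0, 0, -6.4, 0],
    [1, 0, 0, -6.4, 0],
    [1, 0, 0, -6.4, 0],
    [1, 0, 0, -6.4, 0],
    [1, 0, 0, -6.4, 0],
  ],
)

```text
clock: 21.45
eef_pos: [545.9, -284.5, 222.7]
tool_rot: [3.141, -0.001, 3.082]
force: [-1.1, 0.2, -1.5]
width: 46.8
gripper_force: 63.1
```

Emit:
play_rows(
  targets=[
    [1, 0, 0, 0, 0],
    [1, 0, 0, 0, 0],
    [1, 0, 0, 0, 0],
    [1, 0, 0, 0, 0],
    [1, 0, 0, 0, 0],
    [1, 0, 0, 0, 0],
    [1, 0, 0, 0, 0],
    [1, 0, 0, 0, 0],
    [1, 0, 0, 0, 0],
    [1, 0, 0, 0, 0],
  ],
)

```text
clock: 22.45
eef_pos: [546.2, -284.6, 223.3]
tool_rot: [-3.142, -0.0, 3.081]
force: [-0.1, 0.5, 0.2]
width: 47.0
gripper_force: 63.1
```

```bash
python3 - <<'E'
from h import *
im,d,P=shot('scene'); im2,d2,P2=shot('top')
rep(P,'mug scene',574,34,60,80,92); rep(P2,'mug top',574,34,60,80,92); rep(P,'brush top',538,302,25,150,170)
print(ctrl.read_state()['width'])
im,d,P=shot('wrist'); q=P.reshape(-1,3); m=(np.hypot(q[:,0]-546.5,q[:,1]+285)<22)&(q[:,2]>215)&(q[:,2]<245); A=q[m]; c,*_=np.linalg.lstsq(np.c_[A[:,:2],np.ones(len(A))],A[:,2],rcond=None); print('cap top z',np.median(A[:,2]),'slope',c[:2])
a=ctrl.get_image('scene')[0]; cv2.imwrite('pics/i.png',cv2.resize(a[100:250,120:320],(800,600))[...,::-1])
E
```

```text
mug scene 198 [576.3  34.2] [83.8 82.8] 31.5 [578.5  35.5  83.6] [575.5  34.9]
mug top 136 [573.6  33.1] [79.6 81.8] 89.2 [576.1  33.3  84.5] [573.4  32.7]
brush top 39 [541.5 302.2] [14.  12.8] 56.1 [542.6 301.8 155.2] [541.  302.1]
47.06367963121863
cap top z 230.01684813871412 slope [-0.00017385 -0.00069849]
```

View pics/i.png

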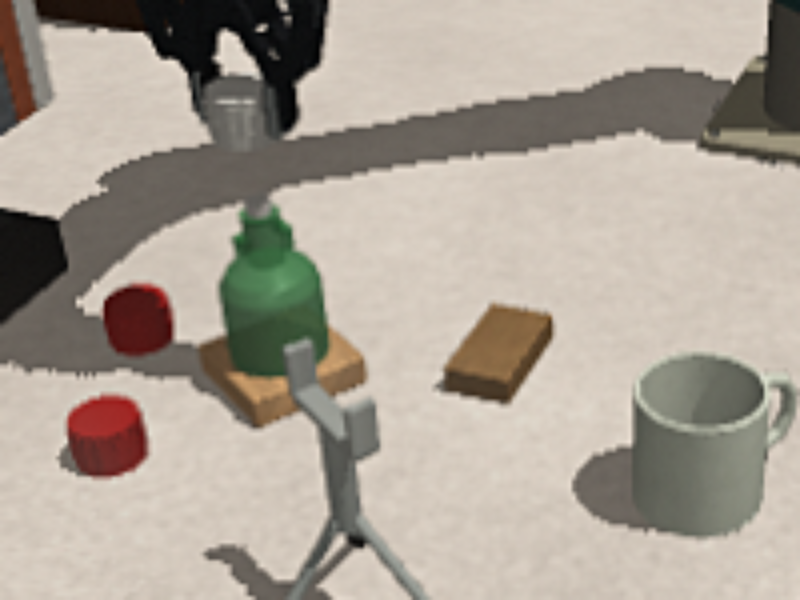

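The cap is held level at (238,112), above the bare neck at (262,215). Its top is at 230 mm, so the rim is about 58 mm above the neck. The mug and the other things have not moved.

```bash
python3 -c "from cell import ctrl; print(ctrl.finish_job())"
```

```text
the job is handed in; nothing more can be done
None
```

I handed the job in at about 23 s on the clock, with no verdict returned: the brush was dipped in the mug and hung back in its stand, and the white cap came off and is held level about 58 mm above the bottle's neck, with the mug where it stood.

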